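Tighten a projector lens's retaining ring with a two-pin spanner

TASK

Take the two-pin spanner out of its wooden stand, engage both its pins in the two holes of the aluminium ring recessed in the projector lens, and tighten the ring clockwise (seen from above) until it is home against its stop and snug, at about 0.5 N m. Work gently: do not bear hard on the ring, do not press on the glass, do not overtighten. Then put the spanner back in its stand, pins down in the slot as it was, and leave the things lying around the lens and the stand where they are.

Things in the scene. Friction and masses are not known exactly. Their poses are not given: they have to be found in the camera images.
- lens_unit: Projector lens: a black round barrel standing face up, fixed on a dark steel foot 104 mm across and 12 mm high. Barrel 80 mm across at its rim, which stands 60 mm above the desk; bore 67 mm across. Origin on its axis at desk height; z up; x points to the small focus tab low on the barrel's side. Do not press down on it with more than 30 N; 3 to 10 N is plenty to feel with.
- ring_center (a point): Centre of the flat top face of the aluminium retaining ring, 53 mm above the desk, 7 mm below the rim. The ring spans 30 to 65 mm diameter and has two square holes 7 mm wide, 7 mm deep, opposite each other, centred 22 mm from the axis. This point does NOT turn with the ring: its axes are lens_unit's.
- ring (a joint): Turning q of the retaining ring in its thread, rad, growing clockwise seen from above; starts at 0.02 to 0.40, ends at a firm stop at 1.20 (fully home). It does not sink as it turns; drag about 0.2 N m. The hole line lies (d - q - mount) anticlockwise from lens_unit's x axis; d, a thread offset of -0.4 to 0.4 rad, is constant in a run but unmeasured: find the holes by eye or feel.
- mount (a joint): Twist, rad, clockwise from above, of the rubber bed that carries lens cell and ring together: 0 at rest, springs back by itself, 6 N m per rad of whatever moment is put on the ring. So about 0.033 while the ring is being turned against its drag; 0.083 at 0.5 N m; snug is over 0.05 (0.3 N m) with the ring at its stop; overtightened, always, over 0.15 (0.9 N m).
- front_lens: Domed dark glass of the lens, 30 mm across, fixed inside the ring; its crown is 4 mm below the ring's top face. Not to be pressed on. Origin on the lens unit's axis at desk height.
- spanner_grip (a point): Centre of the spanner's upright handle, a dark steel block 30 mm (x) by 18 mm (y) by 48 mm high (z), held across its 18 mm. Under it a steel bridge 72 x 18 x 10 mm along x (its top 24 mm below this point) carries two round-ended pins, 5 mm diameter, 18 mm long, at x = -22 and +22 mm. About 0.2 kg; the same either way round.
- spanner_tips (a point): Point midway between the tips of the spanner's two pins, 52 mm below spanner_grip, same axes.
- stand: Fixed wooden block 100 mm (x) by 46 mm (y) by 44 mm high with a slot in its top 60 mm (x) by 14 mm (y) and 26 mm deep, in which the spanner stands, its pins in the slot and its bridge resting on the top. Origin at the centre of its underside; the spanner's tips stand 26 mm above it.
- marker: Bystander: board marker lying on the desk, 115 mm long, 16 mm high; origin under its middle.
- spare_ring: Bystander: loose plain ring without holes, 65 mm across, 7 mm high, lying on the desk; origin at the centre of its underside.
- lens_cap: Bystander: black disc cap, 84 mm across, 10 mm high, lying on the desk; origin at the centre of its underside.
- stapler: Bystander: stapler 140 mm long, about 55 mm high; origin under its middle.
- spanner: The whole spanner; origin at the same point as spanner_tips.
Not all that is in view belongs to the job. Of the things that look like the spanner, the larger one is meant. Of the things that look like the stand, take the one that is farthest to the robot's left at the start.

How it is judged:
By the outcome, as a careful person would: the job done as asked, in the order asked, and still so for the second after the job is handed in, with the robot touching nothing.
It also fails if it takes over 72 s, if anything falls off the work surface, if the arm or the gripper's body presses on something with over 40 N, if the wrist force passes 120 N, or if a joint passes its speed limit or range.

ROBOT

A 6-joint arm with a two-finger parallel gripper is mounted at the origin on the work surface. World frame = base frame: x ahead of the robot, y to its left, z up, the work surface at z = 0. Lengths are in mm, angles in rad, forces in N, time in s.
With the tool pointing down it reaches from about 325 to 775 mm from the base axis. Payload 5.5 kg.
Tool frame: the origin (TCP) lies on the front face of the gripper's body, between the roots of the fingers; the fingertips stand 80 mm ahead of it and the grasp point (between the pads) lies 61 mm ahead of it (ctrl.tips_ahead is the distance from the TCP to the fingertips, in mm); z points along the fingers, y is the direction in which the jaws open and shut (so a half turn about z gives the same grasp; the last joint's range is limited). The gripper opens to 88 mm and grips with 3 to 60 N. Pads are 20 mm wide; open, the fingers measure 115 mm over their backs; the gripper's body (75 mm by 178 mm) begins 61 mm behind the grasp point.
Start: joints at [-1.23, 0.091, 1.231, -0, 1.82, -0.057], TCP at [232.436, -553.164, 302.631] pointing down, gripper open.
Joint ranges: [-2.87, 2.87], [-0.86, 2.18], [0.17, 2.46], [-1.51, 4.65], [0.06, 2.69], [-2.65, 2.65]. Speed limits (rad/s): [2.57, 2.57, 3.01, 3.14, 3.14, 3.14].

INTERFACE

Orientations are given as a rotation vector (axis times angle).
In Python, from plant import ctrl gives the robot as it stands.
- The arm moves only by the tool move_arm, never from a script. Its argument "moves" is a list of rows, each a list of 7 numbers: the shift along the world's x, y, z each as a share of 0.08 m, from -1 to 1, then the turn, a rotation vector about the world's x, y, z each as a share of 120 degrees, from -1 to 1, then the opening, from 0 (shut) to 1 (fully open). A call has 1 to 10 rows; each row shifts and turns the pose as measured when the row begins; what a row does not reach is not made up. A row lasts 1/12 s, in which the tool goes at most 41.7 mm and 7.16 degrees, less where a joint would pass 70% of its speed; a pose out of reach is approached as far as the arm can. A call with a number of a shift or a turn outside -1 to 1 is refused whole. A call with a gripper value outside its range is refused whole. The fingers move at their own pace and stop on an object; the grip force is fixed at half the most. Time passes only in rows, so rows that do not move let the fingers close. It gives the time, the measured TCP pose, the force and the opening at its end, in the units of the state.
- ctrl.observe(): the state, without advancing time (a new reading comes with each control period).
- ctrl.capture(name): name is "side" or "top"; returns a dict with "image" (420x560x3 uint8, red, green, blue), "range_z" (420x560 float32, mm along the optical axis (not along the pixel's ray), 0 where there is no reading), "fx", "fy", "cx", "cy" (pixels), "k1" (the pictures are not rectified: a ray, as slopes to the right and down, at radius r is drawn at 1 + k1 r^2 times it, then the intrinsics apply), "position" and "attitude" of the camera in the world. Camera axes: x right, y down, z forward; pixel columns grow to the right and rows downward; lengths in mm; the calibration is good to about 2 mm. A picture is of the moment at which its call begins.
- ctrl.close_job(): hands the job in, once; it reports no verdict.
Trained networks look in the newest picture that a camera, given by its name, has taken for a name from the list of things; names that differ only in an ending like _2 or _b are one class to them, and where a whole thing is asked for, a point or a joint stands for the part that bears it (a point fixed in the world has none). Each returns a list of dicts, best first, with "confidence" (0 to 1); they miss things now and then, are a little off and sometimes report something else, mostly with a low value. They report only what shows in the picture. A call takes as long as a camera call. They do not tell look-alikes from the thing itself.
- ctrl.find_in(camera, query): "rect" ([centre column, centre row, width, height] in pixels, round what is visible of it).
- ctrl.regions_of(camera, query): "region" (420x560 bool, what is visible of it) and "rect" ([centre column, centre row, width, height] in pixels, round what is visible of it).
- ctrl.spot_point(camera, query): "location" ([column, row] in pixels: a listed point, or the origin of a listed thing).
The state is a dict: "t": time; "q": joint angles; "joint_vel": joint speeds; "joint_torque": joint torques, N m; "eef_pos": TCP position; "tcp_rot": TCP orientation; "contact_force": force on the tool from outside, world axes, zero at the start; "wrist_torque": the same for the moment, N m; "opening": finger opening in mm.
Only numpy, scipy, OpenCV 4.12 (cv2) and the standard library are available. Lean on these libraries where they do the work, as an engineer would, in place of code of your own. Each camera call takes 0.05 s, during which the arm holds its last target.

## Working session

There is one attempt and no reset: what is moved stays moved. The work goes in short steps, Python scripts to look and compute and a tool call to move; the robot and the scene stay as the last step left them, time stands still between calls to the robot, and variables do not carry over. Pictures are saved under pics/ and viewed, and the job is handed in when it is done.

Besides the shell and the picture viewer there is one more tool, called after "Request:" as name(argument=value, ...), one argument or row to a line, values as JSON. move_arm: Moves the arm, as the interface text tells. Shift numbers are shares of 0.08 m and turn numbers shares of 120 degrees, none past 1 either way. Its arguments: {"type":"object","properties":{"moves":{"type":"array"}},"required":["moves"]}

```bash
ls; mkdir -p pics; cat > h.py <<'E'
import numpy as np, cv2, pickle
from scipy.spatial.transform import Rotation as R
from plant import ctrl
def cap(n,fn=None):
    c=ctrl.capture(n)
    pickle.dump(c,open(f'{n}.pkl','wb'))
    if fn: cv2.imwrite('pics/'+fn+'.png',c['image'][:,:,::-1])
    return c
def att(c):
    a=np.array(c['attitude'],float)
    return R.from_rotvec(a).as_matrix() if a.shape==(3,) else a
def slopes(c,u,v):
    K=np.array([[c['fx'],0,c['cx']],[0,c['fy'],c['cy']],[0,0,1.]])
    d=np.array([c['k1'],0,0,0.])
    return cv2.undistortPoints(np.array([[[u,v]]],float),K,d)[0,0]
def ray(c,u,v):
    s=slopes(c,u,v); return np.array(c['position']),att(c)@np.array([s[0],s[1],1])
def atz(c,u,v,z):
    p,d=ray(c,u,v); return p+d*(z-p[2])/d[2]
def rng(c,u,v):
    p,d=ray(c,u,v); return p+d*c['range_z'][int(round(v)),int(round(u))]
def proj(c,P):
    p=att(c).T@(np.array(P,float)-c['position']); s=p[:2]/p[2]; s=s*(1+c['k1']*(s@s))
    return np.array([c['fx']*s[0]+c['cx'],c['fy']*s[1]+c['cy']])
E
python3 - <<'E'
from h import *
for n in('top','side'):
    c=cap(n,n+'0'); print(n,c['position'],c['attitude'],c['fx'],c['cx'],c['cy'],c['k1'])
    for q in('spanner','stand','lens_unit','ring_center','spanner_grip'):
        for r in ctrl.spot_point(n,q): print(q,np.round(r['location'],1),round(r['confidence'],2))
print(ctrl.observe())
E
```

```text
pics
top [ 373.82920087  -73.9257713  1266.13629599] [-2.14935719  2.11324963 -0.21587598] 509.97386466568025 283.2987317822874 200.89662741134302 -0.05816900715379733
spanner [164.2 195.1] 0.71
spanner [197.6 223.7] 0.58
stand [202.3 226.3] 0.93
stand [241.7 119.8] 0.68
lens_unit [326.2 232.3] 0.79
ring_center [326.2 229.7] 0.84
spanner_grip [196.4 220.2] 0.85
spanner_grip [158.7 192.3] 0.43
side [378.16633187 448.93297899 684.94473738] [-0.55565044  2.71547228 -1.08362902] 470.7682747868064 288.38500742021694 208.63127125322993 -0.07356360665894657
spanner [282.3 323.6] 0.59
spanner [229.4 264.4] 0.17
stand [280.6 333.6] 0.85
stand [168.7 239.6] 0.66
lens_unit [349.6 207.6] 0.74
ring_center [354.7 189.9] 0.96
spanner_grip [282.5 308.8] 0.89
spanner_grip [214.  360.8] 0.67
{'t': 0.6, 'q': array([-1.22971324e+00,  9.10493818e-02,  1.23072191e+00,  1.33708432e-06,
        1.81980792e+00, -5.66861066e-02]), 'joint_vel': array([-0.0001169 ,  0.00020105, -0.00230812,  0.00056839,  0.00144732,
       -0.0013628 ]), 'joint_torque': array([ 3.20677427e-04, -4.45874655e+01, -4.06278992e+01,  6.98632607e-02,
        1.92967651e-02, -3.63687064e-06]), 'eef_pos': array([ 232.42391667, -553.15362011,  302.64915507]), 'tcp_rot': array([3.07965124e+00, 6.20701351e-01, 5.00824458e-06]), 'contact_force': array([0.74853332, 0.50033127, 0.91212555]), 'wrist_torque': array([ 0.02267497, -0.01019603, -0.01940884]), 'opening': 87.88357268914393}
```

View pics/top0.png

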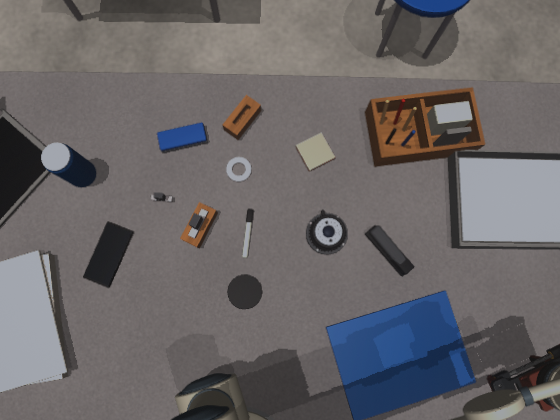

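View pics/side0.png

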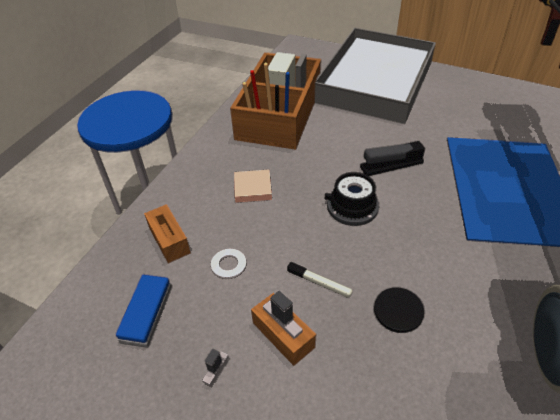

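```bash
python3 - <<'E'
from h import *
for n in('top','side'):
    c=pickle.load(open(n+'.pkl','rb'))
    L={'top':[('stand1',202.3,226.3,0),('stand2',241.7,119.8,0),('lens',326.2,232.3,0),('ringc',326.2,229.7,53),('grip',196.4,220.2,78),('tips',197.6,223.7,26)],
     'side':[('stand1',280.6,333.6,0),('stand2',168.7,239.6,0),('lens',349.6,207.6,0),('ringc',354.7,189.9,53),('grip',282.5,308.8,78),('tips',282.3,323.6,26)]}[n]
    for a,u,v,z in L: print(n,a,atz(c,u,v,z).round(1),rng(c,u,v).round(1))
    im=c['image'][:,:,::-1]
    def z(cx,cy,w,k): return cv2.resize(im[int(cy-w):int(cy+w),int(cx-w):int(cx+w)],None,fx=k,fy=k,interpolation=cv2.INTER_CUBIC)
    a=(198,226),(327,232)
    if n=='side': a=(282,325),(354,192)
    cv2.imwrite(f'pics/z_{n}.png',np.hstack([z(*a[0],32,6),z(*a[1],32,6)]))
E
```

```text
top stand1 [543.5 108.7   0. ] [537.8 102.7  41.9]
top stand2 [824.8  18.8   0. ] [810.   15.8  41.4]
top lens [ 533.9 -201.4    0. ] [ 528.4 -197.    43.5]
top ringc [ 533.5 -196.1   53. ] [ 533.9 -196.4   49.6]
top grip [547.2 111.9  78. ] [543.5 107.9 103.7]
top tips [546.2 116.7  26. ] [537.9 107.6  85.4]
side stand1 [549.1 113.3   0. ] [537.6 135.9  46.1]
side stand2 [827.2  16.1   0. ] [795.2  47.   48.8]
side lens [ 535.9 -197.2    0. ] [ 527.2 -161.6   37.8]
side ringc [ 529.6 -196.    53. ] [ 530.1 -198.3   50.8]
side grip [543.8 113.   78. ] [537.4 126.  101.5]
side tips [547.3 109.   26. ] [538.9 125.9  58.9]
```

```bash
python3 - <<'E'
import cv2,numpy as np
a=cv2.imread('pics/z_top.png');b=cv2.imread('pics/z_side.png')
s=np.vstack([a,b]);cv2.imwrite('pics/z0.png',cv2.resize(s,(590,590)) if s.shape[0]>600 else s)
E
```

```text
(no output)
```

View pics/z_top.png

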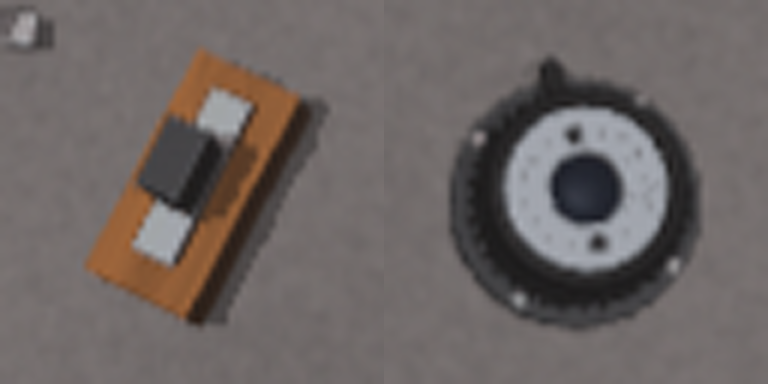

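View pics/z_side.png

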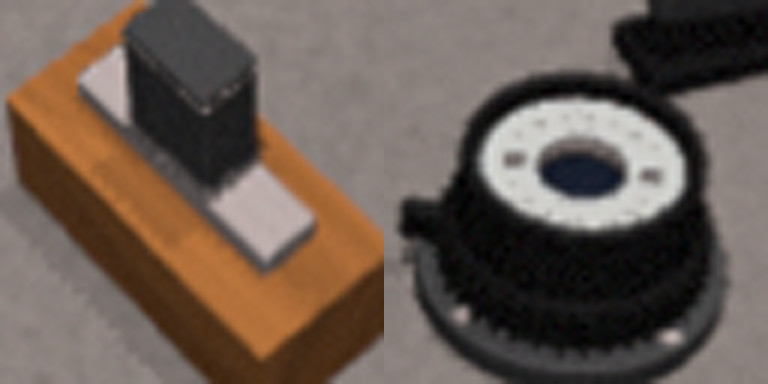

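```bash
cat > m1.py <<'E'
from h import *
T=pickle.load(open('top.pkl','rb'));S=pickle.load(open('side.pkl','rb'))
def blob(c,u,v,w=3):
    g=c['image'].astype(float).mean(2); u0,v0=int(round(u)),int(round(v))
    p=g[v0-w:v0+w+1,u0-w:u0+w+1]; W=np.clip(np.percentile(p,75)-p-15,0,None)
    yy,xx=np.mgrid[v0-w:v0+w+1,u0-w:u0+w+1]; return (W*xx).sum()/W.sum(),(W*yy).sum()/W.sum()
def tri(a,b):
    p,d=ray(T,*a);q,e=ray(S,*b); s=np.linalg.lstsq(np.c_[d,-e],q-p,rcond=None)[0]
    return (p+d*s[0]+q+e*s[1])/2, p+d*s[0]-q-e*s[1]
def z(c,n):  return c
if __name__=='__main__':
    # zoom px -> px : resize maps zoom (x+.5)/6-.5
    f=lambda x,y,cx,cy,off=0:((x-off+.5)/6-.5+cx-32,(y+.5)/6-.5+cy-32)
    ht=[f(573,134,327,232,384),f(598,243,327,232,384)]; hs=[f(515,160,354,192,384),f(650,175,354,192,384)]
    for a in ht+hs: print(a)
    bt=[blob(T,*a) for a in ht]; bs=[blob(S,*a,2) for a in hs]
    print(bt,bs)
    for c,b in((T,bt),(S,bs)):
        P=[atz(c,*x,51) for x in b]; d=P[0]-P[1]; print('holes@51',P[0].round(1),P[1].round(1),'mid',((P[0]+P[1])/2).round(1),np.linalg.norm(d).round(1),np.degrees(np.arctan2(d[1],d[0])).round(1))
    for i in range(2): print('tri',[np.round(x,1) for x in tri(bt[i],bs[i])])
    print('bridge top');
    for nm,z,c,o,pts in(('bt',54,T,(198,226),[(213,88),(254,105),(175,267),(133,247)]),('ht',102,T,(198,226),[(172,117),(215,135),(183,202),(138,188)]),
       ('hs',102,S,(282,325),[(125,45),(145,0),(257,65),(210,105)]),('st',44,T,(198,226),[(203,48),(302,98),(187,323),(86,265)])):
        P=np.array([atz(c,*f(*p,*o),z) for p in pts]); print(nm,P[:,:2].round(1).tolist(),P.mean(0).round(1))
        for i in range(4):
            d=P[(i+1)%4]-P[i]; print('  ',np.linalg.norm(d).round(1),np.degrees(np.arctan2(d[1],d[0])).round(1)%180)
E
python3 m1.py
```

```text
(326.0833333333333, 221.91666666666666)
(330.25, 240.08333333333331)
(343.4166666666667, 186.25)
(365.9166666666667, 188.75)
[(np.float64(326.5353579175705), np.float64(222.7674620390455)), (np.float64(329.89647577092506), np.float64(239.41674008810574))] [(np.float64(343.2698034544371), np.float64(186.09708159618816)), (np.float64(366.06413793103445), np.float64(188.86758620689653))]
holes@51 [ 550.6 -197.1   51. ] [ 510.4 -205.2   51. ] mid [ 530.5 -201.1   51. ] 41.0 11.4
holes@51 [ 553.9 -199.7   51. ] [ 510.6 -209.3   51. ] mid [ 532.2 -204.5   51. ] 44.3 12.5
tri [array([ 551.6, -196.6,   54. ]), array([-2.8, -0.4, -0.4])]
tri [array([ 509.8, -204.7,   55.4]), array([0.2, 0. , 0. ])]
bridge top
bt [[580.0, 105.8], [573.4, 89.0], [507.6, 117.7], [515.2, 134.8]] [544.  111.8  54. ]
   18.0 68.5
   71.8 156.5
   18.7 65.8
   70.9 155.9
ht [[560.2, 113.9], [553.5, 97.1], [527.3, 108.2], [532.4, 125.7]] [543.4 111.2 102. ]
   18.1 68.3
   28.4 157.0
   18.2 73.8
   30.2 157.1
hs [[559.3, 119.8], [560.2, 106.2], [527.7, 112.5], [533.7, 127.0]] [545.2 116.4 102. ]
   13.6 93.9
   33.1 168.9
   15.7 67.8
   26.7 164.2
st [[598.1, 112.0], [578.2, 71.1], [486.3, 113.4], [508.8, 155.0]] [542.9 112.9  44. ]
   45.5 64.2
   101.2 155.2
   47.2 61.6
   99.0 154.3
```

Request:
move_arm(
  moves=[
    [0.21, 0.45, 0, 0, 0, 0.058, 1],
    [0.21, 0.45, 0, 0, 0, 0.058, 1],
    [0.21, 0.45, 0, 0, 0, 0.058, 1],
    [0.21, 0.45, 0, 0, 0, 0.058, 1],
    [0.21, 0.45, 0, 0, 0, 0.058, 1],
    [0.21, 0.45, 0, 0, 0, 0.058, 1],
    [0.21, 0.45, 0, 0, 0, 0.058, 1],
    [0.21, 0.45, 0, 0, 0, 0.058, 1],
    [0.21, 0.45, 0, 0, 0, 0.058, 1],
    [0.21, 0.45, 0, 0, 0, 0.058, 1],
  ],
)

```text
t: 1.43
eef_pos: [399.5, -183.5, 298.3]
tcp_rot: [2.143, 2.297, -0.005]
contact_force: [-0.1, -0.5, -0.6]
opening: 87.9
```

Request:
move_arm(
  moves=[
    [0.2, 0.41, -0.09, 0, 0, 0.058, 1],
    [0.2, 0.41, -0.09, 0, 0, 0.058, 1],
    [0.2, 0.41, -0.09, 0, 0, 0.058, 1],
    [0.2, 0.41, -0.09, 0, 0, 0.058, 1],
    [0.2, 0.41, -0.09, 0, 0, 0.058, 1],
    [0.2, 0.41, -0.09, 0, 0, 0.058, 1],
    [0.2, 0.41, -0.09, 0, 0, 0.058, 1],
    [0.2, 0.41, -0.09, 0, 0, 0.058, 1],
    [0.2, 0.4, -0.09, 0, 0, 0.058, 1],
    [0, 0, 0, 0, 0, 0, 1],
  ],
)

```text
t: 2.27
eef_pos: [548.0, 134.3, 233.5]
tcp_rot: [0.568, 3.081, 0.01]
contact_force: [0.3, 0.1, -0.2]
opening: 87.9
```

```bash
python3 - <<'E'
from h import *
for n in('top','side'):
    c=cap(n,n+'1')
o=ctrl.observe();print(o['eef_pos'],R.from_rotvec(o['tcp_rot']).as_matrix().round(3),o['q'].round(2))
c=pickle.load(open('side.pkl','rb'));im=c['image'][:,:,::-1][200:400,180:400];cv2.imwrite('pics/s1.png',cv2.resize(im,None,fx=3.5,fy=3,interpolation=cv2.INTER_CUBIC))
E
```

```text
[547.26212344 130.55718086 235.45364396] [[-0.931  0.365  0.011]
 [ 0.365  0.931  0.002]
 [-0.01   0.006 -1.   ]] [ 0.17 -0.02  1.46  0.    1.69 -1.02]
```

View pics/s1.png

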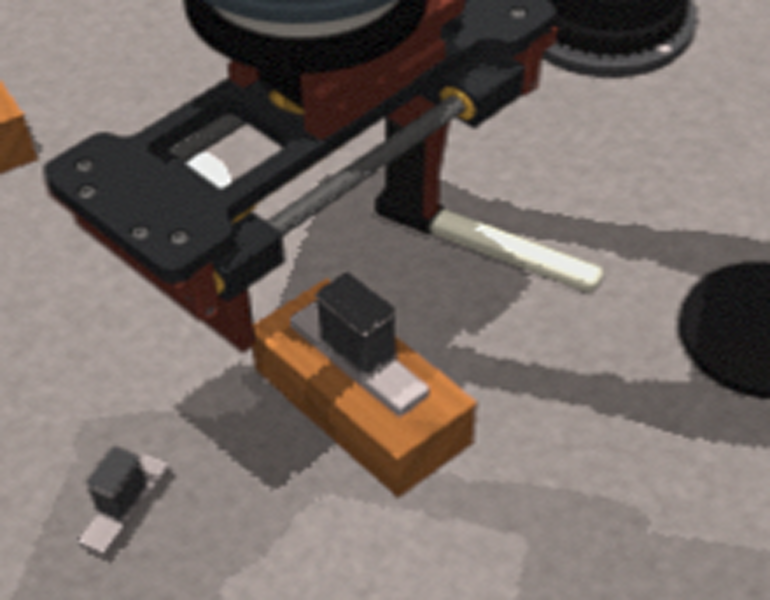

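View pics/top1.png

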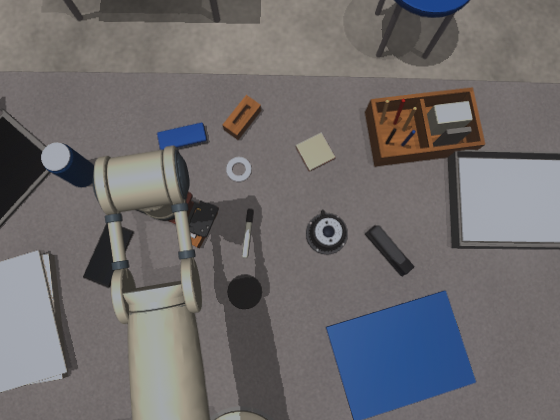

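Request:
move_arm(
  moves=[
    [-0.03, -0.2, -0.3, 0, 0.005, -0.013, 1],
    [0, 0, -0.3, 0, 0, 0, 1],
    [0, 0, 0, 0, 0, 0, 1],
    [0, 0, 0, 0, 0, 0, 1],
  ],
)

```text
t: 2.7
eef_pos: [544.8, 110.6, 191.0]
tcp_rot: [0.638, 3.069, 0.004]
contact_force: [0.5, 0.3, 0.1]
opening: 88.1
```

```bash
cat > st.py <<'E'
from h import *
o=ctrl.observe();M=R.from_rotvec(o['tcp_rot']).as_matrix()
print(round(o['t'],2),'pos',o['eef_pos'].round(2),'psi',np.degrees(np.arctan2(M[1,0],M[0,0])).round(2)%360,'z',M[:,2].round(4),'F',o['contact_force'].round(2),'T',o['wrist_torque'].round(3),'op',round(o['opening'],2))
E
python3 st.py
```

```text
2.7 pos [544.8  110.55 190.97] psi 156.5 z [ 0.0075  0.001  -1.    ] F [0.46 0.35 0.08] T [ 0.018 -0.129 -0.013] op 88.07
```

Request:
move_arm(
  moves=[
    [0, 0.03, -0.3, 0, 0.003, 0, 1],
    [0, 0, -0.3, 0, 0, 0, 1],
    [0, 0, 0, 0, 0, 0, 1],
  ],
)

```text
t: 2.95
eef_pos: [546.3, 110.4, 149.1]
tcp_rot: [0.647, 3.064, 0.006]
contact_force: [-0.4, -0.2, -0.9]
opening: 87.6
```

```bash
python3 st.py; python3 - <<'E'
from h import *
c=cap('side');im=c['image'][:,:,::-1][200:400,180:400];cv2.imwrite('pics/s2.png',cv2.resize(im,None,fx=3.5,fy=3,interpolation=cv2.INTER_CUBIC))
E
```

```text
2.95 pos [546.26 110.39 149.09] psi 156.16 z [ 0.0106  0.0016 -0.9999] F [-0.37 -0.25 -0.95] T [ 0.035 -0.096 -0.004] op 87.57
```

View pics/s2.png

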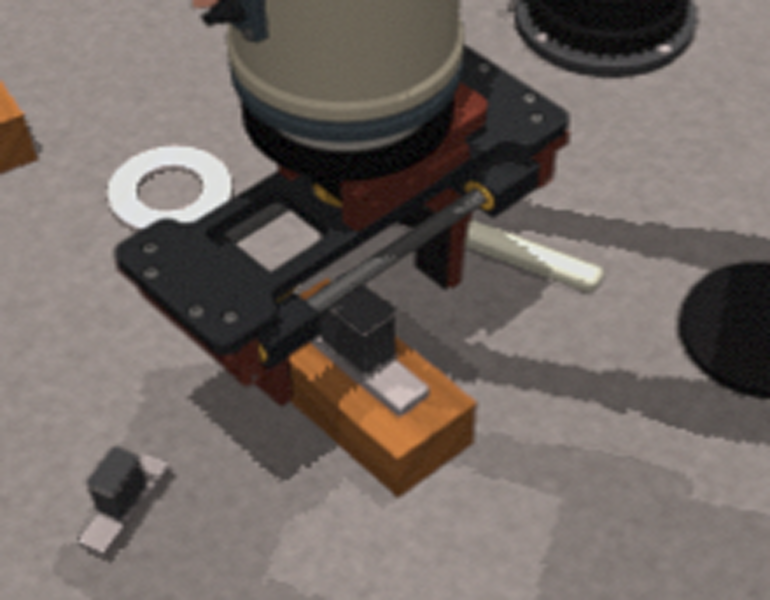

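Request:
move_arm(
  moves=[
    [-0.015, 0.03, -0.09, 0, 0.005, 0.005, 1],
    [0, 0, 0, 0, 0, 0, 1],
    [0, 0, 0, 0, 0, 0, 0.3],
    [0, 0, 0, 0, 0, 0, 0.25],
    [0, 0, 0, 0, 0, 0, 0.25],
    [0, 0, 0, 0, 0, 0, 0.25],
    [0, 0, 0, 0, 0, 0, 0.25],
  ],
)

```text
t: 3.58
eef_pos: [548.9, 112.8, 155.0]
tcp_rot: [0.631, 3.063, 0.011]
contact_force: [0.4, 0.7, 0.4]
opening: 58.0
```

```bash
python3 st.py
```

```text
3.58 pos [548.93 112.8  154.98] psi 156.72 z [ 0.0157  0.0038 -0.9999] F [0.37 0.67 0.43] T [-0.007 -0.078 -0.026] op 57.96
```

Request:
move_arm(
  moves=[
    [-0.03, 0, -0.16, 0, 0.007, 0, 0.4],
  ],
)

```text
t: 3.67
eef_pos: [547.8, 113.1, 145.1]
tcp_rot: [0.632, 3.072, 0.009]
contact_force: [0.8, -0.8, 0.4]
opening: 51.2
```

```bash
python3 st.py
```

```text
3.67 pos [547.83 113.06 145.1 ] psi 156.73 z [ 0.0065  0.0046 -1.    ] F [ 0.76 -0.77  0.37] T [ 0.053 -0.157 -0.042] op 51.2
```

Request:
move_arm(
  moves=[
    [0, 0, 0, 0, 0, 0, 0.4],
  ],
)

```text
t: 3.75
eef_pos: [546.6, 112.9, 142.0]
tcp_rot: [0.634, 3.077, 0.007]
contact_force: [-0.9, 0.1, -1.4]
opening: 44.8
```

```bash
python3 st.py
```

```text
3.75 pos [546.56 112.93 141.99] psi 156.73 z [ 0.0012  0.004  -1.    ] F [-0.92  0.12 -1.37] T [-0.01  -0.143 -0.023] op 44.84
```

Request:
move_arm(
  moves=[
    [0, 0, 0, 0, 0, 0, 0.4],
  ],
)

```text
t: 3.83
eef_pos: [546.5, 112.9, 141.5]
tcp_rot: [-0.634, -3.077, -0.006]
contact_force: [0.0, -0.7, 1.0]
opening: 38.1
```

```bash
python3 st.py
```

```text
3.83 pos [546.48 112.94 141.52] psi 156.73 z [ 6.e-04  4.e-03 -1.e+00] F [ 0.   -0.73  1.04] T [ 0.008 -0.16   0.007] op 38.1
```

Request:
move_arm(
  moves=[
    [-0.01, 0, 0, 0.001, 0, 0, 0.1],
    [0, 0, 0, 0, 0, 0, 0.1],
    [0, 0, 0, 0, 0, 0, 0.1],
  ],
)

```text
t: 4.08
eef_pos: [545.0, 112.9, 140.0]
tcp_rot: [-0.633, -3.074, -0.009]
contact_force: [0.7, 2.7, 2.1]
opening: 19.0
```

```bash
python3 st.py
```

```text
4.08 pos [545.01 112.94 139.99] psi 156.74 z [-0.0021  0.006  -1.    ] F [0.72 2.75 2.11] T [ 0.359 -0.231 -0.012] op 18.99
```

Request:
move_arm(
  moves=[
    [0, 0, 0, 0, 0, 0, 0.1],
    [0, 0, 0, 0, 0, 0, 0.1],
  ],
)

```text
t: 4.25
eef_pos: [545.0, 112.9, 140.0]
tcp_rot: [-0.633, -3.074, -0.009]
contact_force: [-0.3, -0.6, -0.6]
opening: 18.0
```

```bash
python3 st.py
```

```text
4.25 pos [545.02 112.92 140.02] psi 156.73 z [-0.0021  0.0061 -1.    ] F [-0.27 -0.59 -0.63] T [ 0.009 -0.163  0.038] op 17.97
```

Request:
move_arm(
  moves=[
    [0, 0, 0.1, 0, 0, 0, 0.1],
    [0, 0, 0.2, 0, 0, 0, 0.1],
    [0, 0, 0.3, 0, 0, 0, 0.1],
    [0, 0, 0.3, 0, 0, 0, 0.1],
    [0, 0, 0.1, 0, 0, 0, 0.1],
  ],
)

```text
t: 4.67
eef_pos: [542.2, 112.5, 219.1]
tcp_rot: [-0.631, -3.064, -0.003]
contact_force: [0.3, 0.1, -1.7]
opening: 17.8
```

```bash
python3 st.py; cat > cal.py <<'E'
from h import *
from m1 import *
# overlay in initial images
def box(c,w,d,z0,z1,yaw):
    a=np.radians(yaw);Rz=np.array([[np.cos(a),-np.sin(a)],[np.sin(a),np.cos(a)]])
    return [np.r_[np.array(c)+Rz@[sx*w/2,sy*d/2],zz] for zz in(z0,z1) for sx,sy in((-1,-1),(1,-1),(1,1),(-1,1))]
E0=[(0,1),(1,2),(2,3),(3,0),(4,5),(5,6),(6,7),(7,4),(0,4),(1,5),(2,6),(3,7)]
for n,c,o in(('top',T,(198,226)),('side',S,(282,325))):
    im=cv2.imread(f'pics/{n}0.png'); k=10;w=28
    zz=cv2.resize(im[o[1]-w:o[1]+w,o[0]-w:o[0]+w],None,fx=k,fy=k,interpolation=cv2.INTER_CUBIC)
    for dims in((30,18,54,102),(72,18,44,54)):
        P=[proj(c,p) for p in box((545,112.9),*dims,156.7)]
        P=[((p-np.array(o)+w+.5)*k-.5).astype(int) for p in P]
        for i,j in E0: cv2.line(zz,tuple(map(int,P[i])),tuple(map(int,P[j])),(0,255,0) if dims[0]==30 else (255,0,255),1)
    cv2.imwrite(f'pics/ov_{n}.png',zz)
E
python3 cal.py
```

```text
4.67 pos [542.2  112.46 219.11] psi 156.73 z [-0.0126  0.0044 -0.9999] F [ 0.29  0.07 -1.66] T [-0.023 -0.165  0.013] op 17.77
```

View pics/ov_top.png

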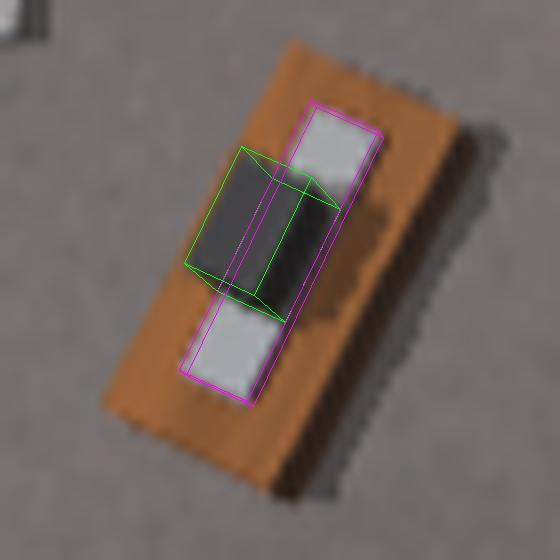

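View pics/ov_side.png

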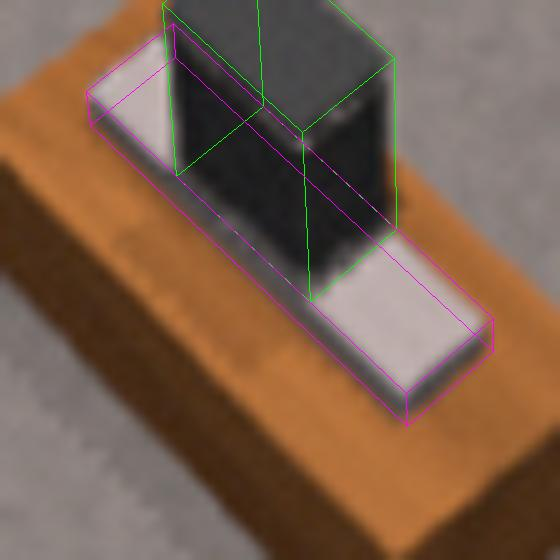

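```bash
cat > ovl.py <<'E'
from h import *
import sys
T=pickle.load(open('top.pkl','rb'));S=pickle.load(open('side.pkl','rb'))
x,y,a=map(float,sys.argv[1:4])
def circ(r,z): 
    t=np.linspace(0,2*np.pi,72); return [(x+r*np.cos(i),y+r*np.sin(i),z) for i in t]
def sq(s):
    c,sn=np.cos(np.radians(a)),np.sin(np.radians(a))
    return [(x+c*(s*22+u)-sn*v,y+sn*(s*22+u)+c*v,53) for u,v in((-3.5,-3.5),(3.5,-3.5),(3.5,3.5),(-3.5,3.5),(-3.5,-3.5))]
out=[]
for n,c,o in(('top',T,(327,232)),('side',S,(354,195))):
    im=cv2.imread(f'pics/{n}0.png'); k=10;w=28
    zz=cv2.resize(im[o[1]-w:o[1]+w,o[0]-w:o[0]+w],None,fx=k,fy=k,interpolation=cv2.INTER_CUBIC)
    for L,col in((circ(32.5,53),(0,255,0)),(circ(15,53),(0,255,0)),(circ(40,60),(255,0,255)),(circ(52,12),(255,255,0)),(sq(1),(0,0,255)),(sq(-1),(0,0,255))):
        P=np.array([(proj(c,p)-o+w+.5)*k-.5 for p in L]).round().astype(int)
        cv2.polylines(zz,[P],False,col,1)
    cv2.imwrite(f'pics/ol_{n}.png',zz)
    out.append(zz[:, :])
E
python3 ovl.py 531.5 -202 12
```

```text
(no output)
```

View pics/ol_top.png

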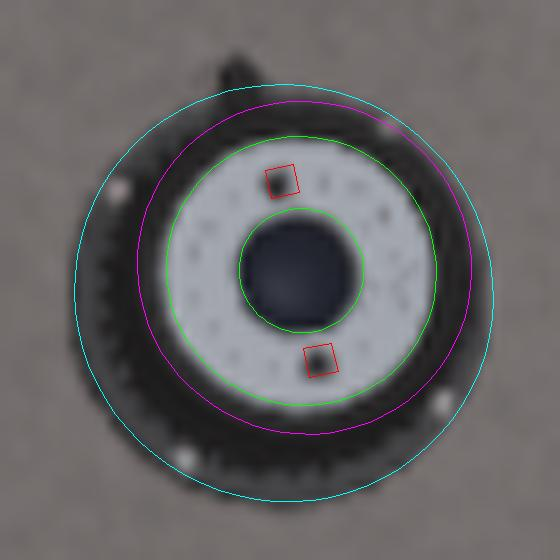

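View pics/ol_side.png

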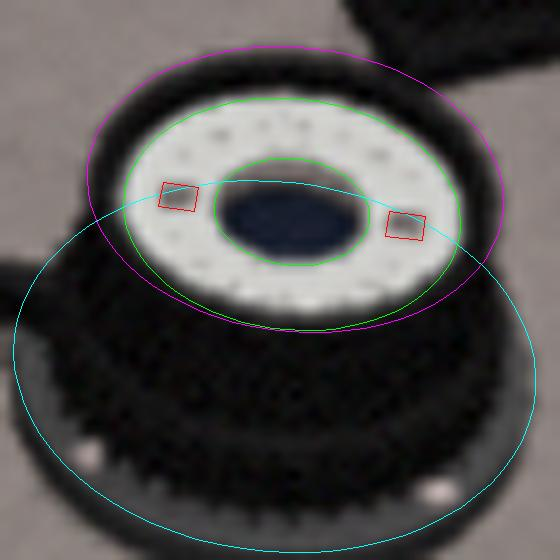

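Request:
move_arm(
  moves=[
    [-0.015, -0.48, 0, -0.002, -0.006, 0.037, 0.1],
    [-0.015, -0.48, 0, 0, 0, 0.037, 0.1],
    [-0.015, -0.48, 0, 0, 0, 0.037, 0.1],
    [-0.015, -0.48, 0, 0, 0, 0.037, 0.1],
    [-0.015, -0.48, 0, 0, 0, 0.037, 0.1],
    [-0.015, -0.48, 0, 0, 0, 0.037, 0.1],
    [-0.015, -0.48, 0, 0, 0, 0.037, 0.1],
    [-0.01, -0.3, 0, 0, 0, 0.03, 0.1],
    [0, 0, 0, 0, 0, 0, 0.1],
  ],
)

```text
t: 5.42
eef_pos: [530.3, -190.0, 221.5]
tcp_rot: [-0.371, 3.116, 0.005]
contact_force: [0.5, -0.9, -1.2]
opening: 17.7
```

```bash
python3 st.py
```

```text
5.42 pos [ 530.29 -189.95  221.51] psi 193.59 z [ 0.0036  0.0037 -1.    ] F [ 0.54 -0.94 -1.2 ] T [ 0.071 -0.111 -0.038] op 17.71
```

Request:
move_arm(
  moves=[
    [0.015, -0.13, -0.2, 0.002, 0.002, -0.009, 0.1],
    [0, 0, -0.2, 0, 0, 0, 0.1],
    [0, 0, 0, 0, 0, 0, 0.1],
    [0, 0, 0, 0, 0, 0, 0.1],
  ],
)

```text
t: 5.75
eef_pos: [531.1, -202.0, 185.1]
tcp_rot: [0.328, -3.123, -0.015]
contact_force: [-0.2, 0.8, -1.2]
opening: 17.8
```

```bash
python3 st.py
```

```text
5.75 pos [ 531.09 -202.    185.1 ] psi 191.99 z [-0.0025  0.0096 -1.    ] F [-0.19  0.78 -1.21] T [ 0.026 -0.151 -0.02 ] op 17.83
```

Request:
move_arm(
  moves=[
    [0.005, 0, -0.05, -0.005, -0.001, 0, 0.1],
    [0, 0, 0, 0, 0, 0, 0.1],
  ],
)

```text
t: 5.92
eef_pos: [531.6, -200.7, 179.7]
tcp_rot: [0.328, -3.122, 0.001]
contact_force: [-0.7, 0.5, -2.0]
opening: 18.0
```

```bash
cat > look.py <<'E'
from h import *
import sys
n,u,v,w,k,fn=sys.argv[1],*map(int,sys.argv[2:6]),sys.argv[6]
c=cap(n); im=c['image'][:,:,::-1][v-w*3//4:v+w*3//4,u-w:u+w]
cv2.imwrite('pics/'+fn+'.png',cv2.resize(im,None,fx=k,fy=k,interpolation=cv2.INTER_CUBIC))
E
python3 st.py; python3 look.py side 354 185 40 10 s3
```

```text
5.92 pos [ 531.58 -200.73  179.72] psi 192.01 z [-2.e-03 -6.e-04 -1.e+00] F [-0.74  0.54 -1.97] T [ 0.107 -0.165  0.023] op 17.97
```

View pics/s3.png

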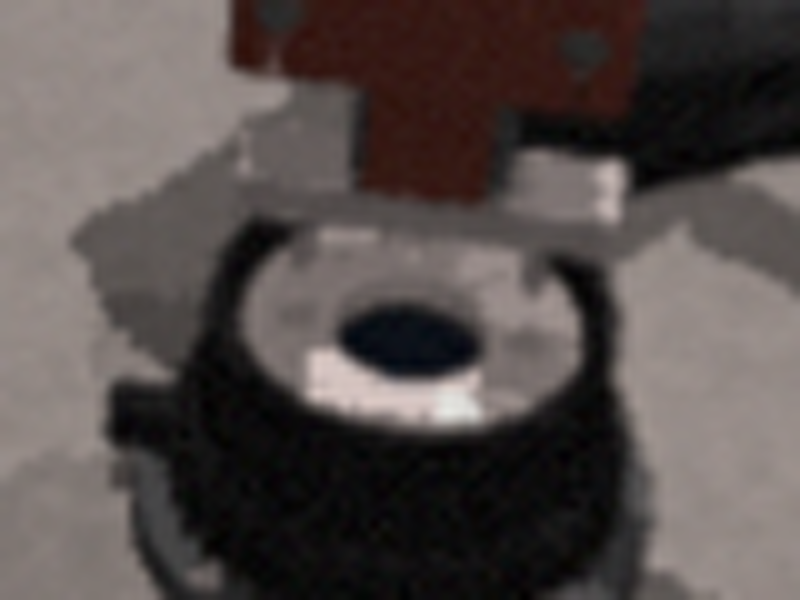

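```bash
python3 - <<'E'
from h import *
c=pickle.load(open('side.pkl','rb')); u,v,w,k=354,185,40,10
im=c['image'][:,:,::-1][v-30:v+30,u-w:u+w]
z=cv2.resize(im,None,fx=k,fy=k,interpolation=cv2.INTER_CUBIC)
z=np.clip((z.astype(float)-30)*1.7,0,255).astype(np.uint8)
def P(p): return tuple(int(i) for i in ((proj(c,p)-[u-w,v-30]+.5)*k-.5).round())
a=np.radians(192.0);d=np.array([np.cos(a),np.sin(a)])
for s in(1,-1):
    q=np.array([531.4,-200.8])+s*22*d
    n=np.array([-d[1],d[0]])
    for e in(-2.5,2.5):
        cv2.line(z,P((*(q+e*d),83.7)),P((*(q+e*d),65.7)),(0,255,0),1)
    h=np.array([531.5,-202])+s*22*d
    L=np.array([P((*(h+i*d+j*n),53)) for i,j in((-3.5,-3.5),(3.5,-3.5),(3.5,3.5),(-3.5,3.5))]); cv2.polylines(z,[L],True,(0,0,255),1)
cv2.imwrite('pics/s3b.png',z)
E
```

```text
(no output)
```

View pics/s3b.png

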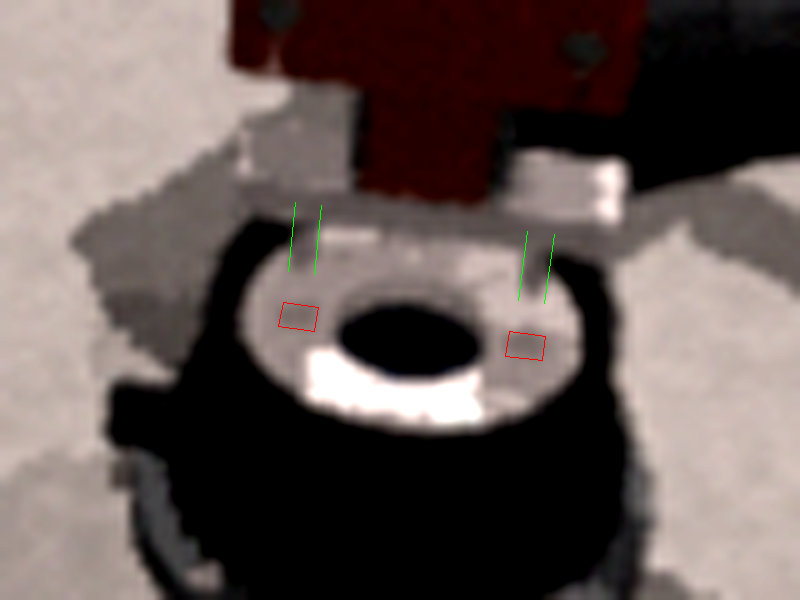

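Request:
move_arm(
  moves=[
    [0, -0.015, -0.07, 0, 0, 0, 0.1],
    [0, 0, -0.03, 0, 0, 0, 0.1],
  ],
)

```text
t: 6.13
eef_pos: [532.5, -201.2, 173.6]
tcp_rot: [-0.331, 3.123, -0.003]
contact_force: [-0.4, -0.3, -2.2]
opening: 17.8
```

```bash
python3 st.py
```

```text
6.13 pos [ 532.54 -201.17  173.56] psi 192.11 z [ 0.0013 -0.0017 -1.    ] F [-0.39 -0.28 -2.18] T [ 0.111 -0.117  0.018] op 17.76
```

Request:
move_arm(
  moves=[
    [0, 0, -0.02, 0, 0, 0, 0.1],
  ],
)

```text
t: 6.22
eef_pos: [532.7, -201.0, 172.1]
tcp_rot: [-0.332, 3.122, -0.003]
contact_force: [0.3, -0.2, -1.8]
opening: 17.9
```

```bash
python3 st.py
```

```text
6.22 pos [ 532.72 -200.95  172.08] psi 192.14 z [ 0.0019 -0.0018 -1.    ] F [ 0.29 -0.19 -1.83] T [ 0.093 -0.102 -0.033] op 17.94
```

Request:
move_arm(
  moves=[
    [-0.016, -0.012, -0.03, 0, 0, 0.002, 0.1],
    [0, 0, 0, 0, 0, 0, 0.1],
  ],
)

```text
t: 6.38
eef_pos: [531.4, -201.7, 169.3]
tcp_rot: [-0.34, 3.121, -0.003]
contact_force: [-0.1, -0.3, -1.8]
opening: 18.3
```

```bash
python3 st.py
```

```text
6.38 pos [ 531.41 -201.73  169.32] psi 192.42 z [ 0.0019 -0.0018 -1.    ] F [-0.07 -0.26 -1.8 ] T [ 0.066 -0.161 -0.029] op 18.29
```

Request:
move_arm(
  moves=[
    [0, 0, -0.03, 0, 0, 0, 0.1],
  ],
)

```text
t: 6.47
eef_pos: [531.6, -201.9, 167.5]
tcp_rot: [-0.34, 3.12, -0.004]
contact_force: [-0.9, 0.2, -1.7]
opening: 17.9
```

```bash
python3 st.py
```

```text
6.47 pos [ 531.58 -201.87  167.48] psi 192.42 z [ 0.003  -0.0023 -1.    ] F [-0.89  0.16 -1.66] T [ 0.123 -0.114 -0.039] op 17.91
```

Request:
move_arm(
  moves=[
    [-0.003, 0, -0.02, 0, 0.001, 0, 0.1],
  ],
)

```text
t: 6.55
eef_pos: [531.3, -201.8, 165.8]
tcp_rot: [-0.34, 3.122, -0.003]
contact_force: [-0.9, 1.2, 1.5]
opening: 17.5
```

```bash
python3 st.py
```

```text
6.55 pos [ 531.3  -201.83  165.75] psi 192.42 z [ 9.0e-04 -2.1e-03 -1.0e+00] F [-0.93  1.19  1.5 ] T [ 0.281 -0.086 -0.008] op 17.48
```

Request:
move_arm(
  moves=[
    [0, 0, -0.02, 0, 0, 0, 0.1],
  ],
)

```text
t: 6.63
eef_pos: [531.4, -201.6, 164.7]
tcp_rot: [-0.34, 3.122, -0.003]
contact_force: [-1.9, 3.1, 1.7]
opening: 18.0
```

```bash
python3 st.py
```

```text
6.63 pos [ 531.4  -201.65  164.74] psi 192.42 z [ 0.0015 -0.0016 -1.    ] F [-1.89  3.12  1.72] T [ 0.758  0.23  -0.032] op 18.0
```

Request:
move_arm(
  moves=[
    [-0.006, 0.01, 0, 0, 0, 0, 0.1],
  ],
)

```text
t: 6.72
eef_pos: [530.8, -200.6, 164.3]
tcp_rot: [-0.34, 3.122, -0.001]
contact_force: [0.4, 0.1, -1.4]
opening: 17.7
```

```bash
python3 st.py
```

```text
6.72 pos [ 530.77 -200.64  164.31] psi 192.42 z [ 9.e-04 -9.e-04 -1.e+00] F [ 0.4   0.14 -1.45] T [ 0.075 -0.173  0.031] op 17.67
```

Request:
move_arm(
  moves=[
    [0, 0, -0.015, 0, 0, 0, 0.1],
  ],
)

```text
t: 6.8
eef_pos: [530.9, -200.6, 163.3]
tcp_rot: [-0.34, 3.122, -0.002]
contact_force: [0.1, -0.3, -1.5]
opening: 18.0
```

```bash
python3 st.py
```

```text
6.8 pos [ 530.87 -200.6   163.33] psi 192.42 z [ 0.0014 -0.0011 -1.    ] F [ 0.12 -0.34 -1.46] T [ 0.171 -0.181  0.026] op 17.95
```

Request:
move_arm(
  moves=[
    [0, 0, -0.015, 0, 0, 0, 0.1],
  ],
)

```text
t: 6.88
eef_pos: [530.9, -200.5, 161.9]
tcp_rot: [-0.34, 3.122, -0.002]
contact_force: [-0.4, 0.3, -1.5]
opening: 17.7
```

```bash
python3 st.py; python3 look.py side 354 185 40 10 s4
```

```text
6.88 pos [ 530.9  -200.54  161.94] psi 192.43 z [ 0.0015 -0.0011 -1.    ] F [-0.42  0.25 -1.51] T [ 0.27  -0.17   0.038] op 17.71
```

View pics/s4.png

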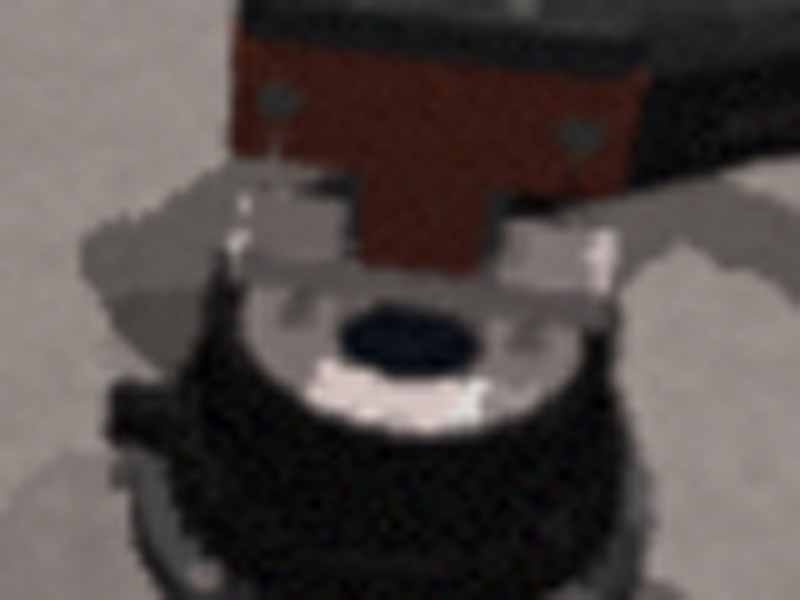

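Request:
move_arm(
  moves=[
    [0, 0, 0, 0, 0, -0.02, 0.1],
    [0, 0, 0, 0, 0, -0.02, 0.1],
    [0, 0, 0, 0, 0, -0.02, 0.1],
  ],
)

```text
t: 7.18
eef_pos: [530.9, -199.8, 161.5]
tcp_rot: [-0.139, 3.137, 0.0]
contact_force: [-1.2, 0.3, -1.5]
opening: 18.0
```

```bash
python3 st.py
```

```text
7.18 pos [ 530.94 -199.83  161.45] psi 185.07 z [ 1.1e-03  4.0e-04 -1.0e+00] F [-1.22  0.31 -1.54] T [ 0.143 -0.044  0.205] op 18.0
```

Request:
move_arm(
  moves=[
    [0, 0, 0, 0, 0, -0.02, 0.1],
    [0, 0, 0, 0, 0, -0.02, 0.1],
    [0, 0, 0, 0, 0, -0.02, 0.1],
  ],
)

```text
t: 7.43
eef_pos: [530.9, -199.9, 161.5]
tcp_rot: [0.067, 3.14, -0.0]
contact_force: [-0.1, 0.4, -0.8]
opening: 18.2
```

```bash
python3 st.py
```

```text
7.43 pos [ 530.92 -199.85  161.46] psi 177.57 z [ 9.e-04 -2.e-04 -1.e+00] F [-0.12  0.38 -0.76] T [ 0.23  -0.087  0.241] op 18.18
```

Request:
move_arm(
  moves=[
    [0, -0.003, 0, 0, 0, -0.02, 0.1],
    [0, -0.003, 0, 0, 0, -0.02, 0.1],
    [0, 0, 0, 0, 0, -0.02, 0.1],
    [0, 0, 0, 0, 0, -0.02, 0.1],
    [0, 0, 0, 0, 0, -0.02, 0.1],
    [0, 0, 0, 0, 0, -0.02, 0.1],
  ],
)

```text
t: 7.93
eef_pos: [531.0, -199.9, 161.4]
tcp_rot: [0.476, 3.105, 0.0]
contact_force: [-0.5, 0.2, 0.3]
opening: 17.9
```

```bash
python3 st.py
```

```text
7.93 pos [ 530.98 -199.9   161.44] psi 162.58 z [ 6.e-04  1.e-04 -1.e+00] F [-0.51  0.22  0.31] T [ 0.159 -0.102  0.199] op 17.91
```

Request:
move_arm(
  moves=[
    [0, 0, 0, 0, 0, -0.02, 0.1],
    [0, 0, 0, 0, 0, -0.02, 0.1],
    [0, 0, 0, 0, 0, -0.02, 0.1],
  ],
)

```text
t: 8.18
eef_pos: [531.0, -199.9, 161.5]
tcp_rot: [0.678, 3.067, -0.0]
contact_force: [-0.1, 1.2, -1.3]
opening: 17.6
```

```bash
python3 st.py
```

```text
8.18 pos [ 531.   -199.9   161.46] psi 155.07 z [ 5.e-04 -3.e-04 -1.e+00] F [-0.09  1.23 -1.29] T [ 0.119 -0.079  0.21 ] op 17.64
```

Now near where the stop may lie: smaller batches.

Request:
move_arm(
  moves=[
    [0, 0, 0, 0, 0, -0.016, 0.1],
    [0, 0, 0, 0, 0, -0.016, 0.1],
    [0, 0, 0, 0, 0, -0.016, 0.1],
  ],
)

```text
t: 8.43
eef_pos: [531.0, -199.9, 161.5]
tcp_rot: [0.838, 3.027, -0.001]
contact_force: [0.4, 1.7, -1.4]
opening: 18.2
```

```bash
python3 st.py
```

```text
8.43 pos [ 531.   -199.87  161.47] psi 149.05 z [ 4.e-04 -6.e-04 -1.e+00] F [ 0.4   1.71 -1.37] T [ 0.171 -0.1    0.188] op 18.16
```

Request:
move_arm(
  moves=[
    [0, 0, 0, 0, 0, -0.014, 0.1],
    [0, 0, 0, 0, 0, -0.014, 0.1],
  ],
)

```text
t: 8.6
eef_pos: [531.0, -199.9, 161.5]
tcp_rot: [0.93, 3.0, -0.001]
contact_force: [-0.9, 1.4, -1.3]
opening: 17.7
```

```bash
python3 st.py
```

```text
8.6 pos [ 531.02 -199.88  161.46] psi 145.54 z [ 3.e-04 -8.e-04 -1.e+00] F [-0.91  1.41 -1.31] T [ 0.151 -0.023  0.16 ] op 17.68
```

Request:
move_arm(
  moves=[
    [0, 0, 0, 0, 0, -0.012, 0.1],
    [0, 0, 0, 0, 0, -0.012, 0.1],
  ],
)

```text
t: 8.77
eef_pos: [531.0, -199.9, 161.5]
tcp_rot: [1.009, 2.975, -0.001]
contact_force: [-0.2, 1.5, -0.5]
opening: 17.8
```

```bash
python3 st.py
```

```text
8.77 pos [ 531.01 -199.87  161.46] psi 142.54 z [ 1.e-04 -9.e-04 -1.e+00] F [-0.2   1.51 -0.5 ] T [ 0.144 -0.015  0.194] op 17.77
```

Request:
move_arm(
  moves=[
    [0, 0, 0, 0, 0, -0.012, 0.1],
    [0, 0, 0, 0, 0, -0.012, 0.1],
  ],
)

```text
t: 8.93
eef_pos: [531.0, -199.8, 161.4]
tcp_rot: [1.086, 2.948, -0.002]
contact_force: [-0.2, 0.3, -0.8]
opening: 18.1
```

```bash
python3 st.py
```

```text
8.93 pos [ 531.02 -199.84  161.44] psi 139.56 z [-0.     -0.0011 -1.    ] F [-0.18  0.35 -0.85] T [ 0.118 -0.067  0.21 ] op 18.1
```

Request:
move_arm(
  moves=[
    [0, 0, 0, 0, 0, -0.012, 0.1],
    [0, 0, 0, 0, 0, -0.012, 0.1],
  ],
)

```text
t: 9.1
eef_pos: [531.0, -199.8, 161.5]
tcp_rot: [1.162, 2.918, -0.002]
contact_force: [-0.4, 1.9, -1.2]
opening: 18.0
```

```bash
python3 st.py
```

```text
9.1 pos [ 531.03 -199.85  161.45] psi 136.57 z [-2.0e-04 -1.3e-03 -1.0e+00] F [-0.4   1.93 -1.23] T [ 0.175 -0.028  0.197] op 17.97
```

Request:
move_arm(
  moves=[
    [0, 0, 0, 0, 0, -0.01, 0.1],
    [0, 0, 0, 0, 0, -0.01, 0.1],
  ],
)

```text
t: 9.27
eef_pos: [531.0, -199.8, 161.4]
tcp_rot: [1.226, 2.892, -0.002]
contact_force: [0.2, 1.3, 0.0]
opening: 17.7
```

```bash
python3 st.py
```

```text
9.27 pos [ 531.04 -199.83  161.43] psi 134.04 z [-3.0e-04 -1.3e-03 -1.0e+00] F [0.17 1.3  0.03] T [ 0.144 -0.097  0.293] op 17.74
```

Request:
move_arm(
  moves=[
    [0, 0, 0, 0, 0, -0.008, 0.1],
  ],
)

```text
t: 9.35
eef_pos: [531.1, -199.8, 161.5]
tcp_rot: [1.253, 2.881, -0.002]
contact_force: [0.1, 1.3, -0.6]
opening: 18.1
```

```bash
python3 st.py
```

```text
9.35 pos [ 531.06 -199.84  161.47] psi 133.0 z [-3.0e-04 -1.4e-03 -1.0e+00] F [ 0.14  1.27 -0.62] T [ 0.111 -0.114  0.172] op 18.09
```

Request:
move_arm(
  moves=[
    [0, 0, 0, 0, 0, -0.006, 0.1],
  ],
)

```text
t: 9.43
eef_pos: [531.1, -199.8, 161.5]
tcp_rot: [1.272, 2.872, -0.002]
contact_force: [0.6, 0.5, -0.8]
opening: 17.6
```

```bash
python3 st.py
```

```text
9.43 pos [ 531.06 -199.82  161.48] psi 132.21 z [-3.0e-04 -1.4e-03 -1.0e+00] F [ 0.56  0.45 -0.82] T [ 0.124 -0.104  0.162] op 17.56
```

Just noise; not at the stop yet.

Request:
move_arm(
  moves=[
    [0, 0, 0, 0, 0, -0.011, 0.1],
    [0, 0, 0, 0, 0, -0.011, 0.1],
  ],
)

```text
t: 9.6
eef_pos: [531.0, -199.8, 161.5]
tcp_rot: [1.343, 2.84, -0.002]
contact_force: [0.1, 0.5, -0.8]
opening: 17.6
```

```bash
python3 st.py
```

```text
9.6 pos [ 531.05 -199.82  161.46] psi 129.37 z [-4.0e-04 -1.4e-03 -1.0e+00] F [ 0.13  0.52 -0.84] T [ 0.102 -0.132  0.214] op 17.61
```

Request:
move_arm(
  moves=[
    [0, 0, 0, 0, 0, -0.01, 0.1],
    [0, 0, 0, 0, 0, -0.01, 0.1],
  ],
)

```text
t: 9.77
eef_pos: [531.1, -199.8, 161.5]
tcp_rot: [1.409, 2.808, -0.002]
contact_force: [-0.0, 0.3, 0.4]
opening: 17.9
```

```bash
python3 st.py
```

```text
9.77 pos [ 531.06 -199.8   161.45] psi 126.71 z [-5.0e-04 -1.4e-03 -1.0e+00] F [-0.03  0.27  0.44] T [ 0.136 -0.081  0.219] op 17.95
```

Request:
move_arm(
  moves=[
    [0, 0, 0, 0, 0, -0.009, 0.1],
  ],
)

```text
t: 9.85
eef_pos: [531.0, -199.8, 161.4]
tcp_rot: [1.438, 2.793, -0.002]
contact_force: [-0.5, 1.1, -0.6]
opening: 17.8
```

```bash
python3 st.py
```

```text
9.85 pos [ 531.04 -199.83  161.44] psi 125.5 z [-6.0e-04 -1.5e-03 -1.0e+00] F [-0.54  1.06 -0.6 ] T [ 0.148 -0.07   0.296] op 17.8
```

Request:
move_arm(
  moves=[
    [0, 0, 0, 0, 0, -0.009, 0.1],
  ],
)

```text
t: 9.93
eef_pos: [531.0, -199.8, 161.4]
tcp_rot: [1.467, 2.778, -0.003]
contact_force: [-0.4, 0.5, -0.8]
opening: 18.0
```

```bash
python3 st.py
```

```text
9.93 pos [ 531.04 -199.84  161.44] psi 124.32 z [-6.0e-04 -1.5e-03 -1.0e+00] F [-0.36  0.46 -0.79] T [ 0.027 -0.053  0.47 ] op 17.99
```

Request:
move_arm(
  moves=[
    [0, 0, 0, 0, 0, -0.007, 0.1],
  ],
)

```text
t: 10.02
eef_pos: [531.1, -199.8, 161.5]
tcp_rot: [1.49, 2.766, -0.003]
contact_force: [0.0, 0.5, -1.6]
opening: 17.9
```

```bash
python3 st.py
```

```text
10.02 pos [ 531.06 -199.84  161.48] psi 123.38 z [-6.0e-04 -1.6e-03 -1.0e+00] F [ 0.01  0.54 -1.62] T [ 0.067 -0.06   0.536] op 17.87
```

Request:
move_arm(
  moves=[
    [0, 0, 0, 0, 0, 0, 0.1],
  ],
)

```text
t: 10.1
eef_pos: [531.1, -199.8, 161.5]
tcp_rot: [1.491, 2.765, -0.003]
contact_force: [-0.3, 0.1, -0.7]
opening: 17.5
```

```bash
python3 st.py
```

```text
10.1 pos [ 531.06 -199.81  161.46] psi 123.33 z [-7.0e-04 -1.6e-03 -1.0e+00] F [-0.34  0.08 -0.7 ] T [ 0.093 -0.047  0.511] op 17.49
```

Request:
move_arm(
  moves=[
    [0, 0, 0, 0, 0, 0, 0.1],
  ],
)

```text
t: 10.18
eef_pos: [531.1, -199.8, 161.5]
tcp_rot: [1.491, 2.765, -0.003]
contact_force: [0.3, 1.0, -0.2]
opening: 17.7
```

```bash
python3 st.py
```

```text
10.18 pos [ 531.07 -199.82  161.46] psi 123.33 z [-6.0e-04 -1.7e-03 -1.0e+00] F [ 0.32  0.98 -0.23] T [ 0.089 -0.091  0.545] op 17.73
```

Request:
move_arm(
  moves=[
    [0, 0, 0, 0, 0, 0.02, 0.1],
    [0, 0, 0, 0, 0, 0.02, 0.1],
    [0, 0, 0, 0, 0, 0.018, 0.1],
    [0, 0, 0, 0, 0, 0, 0.1],
  ],
)

```text
t: 10.52
eef_pos: [531.0, -200.0, 161.2]
tcp_rot: [1.315, 2.853, -0.003]
contact_force: [0.4, 0.3, -2.0]
opening: 18.0
```

```bash
python3 st.py
```

```text
10.52 pos [ 531.01 -200.05  161.23] psi 130.51 z [-6.e-04 -2.e-03 -1.e+00] F [ 0.43  0.33 -2.05] T [-0.017 -0.131 -0.024] op 17.98
```

Request:
move_arm(
  moves=[
    [0, 0, 0.05, 0, 0, 0, 0.1],
    [0, 0, 0.1, 0, 0, 0, 0.1],
    [0, 0, 0.2, 0, 0, 0, 0.1],
    [0, 0, 0.3, 0, 0, 0, 0.1],
    [0, 0, 0.1, 0, 0, 0, 0.1],
  ],
)

```text
t: 10.93
eef_pos: [529.5, -200.0, 221.3]
tcp_rot: [-1.322, -2.843, 0.004]
contact_force: [-0.5, -0.4, -0.4]
opening: 18.0
```

```bash
python3 st.py;python3 look.py side 354 185 40 10 s5
```

```text
10.93 pos [ 529.5  -199.99  221.32] psi 130.12 z [-0.0063 -0.     -1.    ] F [-0.47 -0.42 -0.4 ] T [-0.026 -0.151  0.028] op 18.01
```

View pics/s5.png

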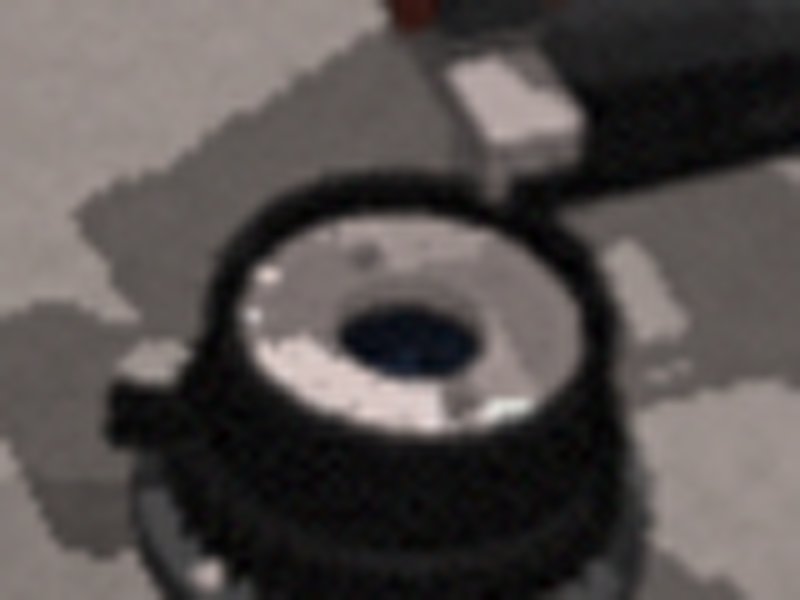

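Request:
move_arm(
  moves=[
    [0.023, 0.48, 0, 0, 0, 0.028, 0.1],
    [0.023, 0.48, 0, 0, -0.003, 0.028, 0.1],
    [0.023, 0.48, 0, 0, 0, 0.028, 0.1],
    [0.023, 0.48, 0, 0, 0, 0.028, 0.1],
    [0.023, 0.48, 0, 0, 0, 0.028, 0.1],
    [0.023, 0.48, 0, 0, 0, 0.028, 0.1],
    [0.023, 0.48, 0, 0, 0, 0.028, 0.1],
    [0.01, 0.2, 0, 0, 0, 0.02, 0.1],
    [0, 0, 0, 0, 0, 0, 0.1],
    [0, 0, 0, 0, 0, 0, 0.1],
  ],
)

```text
t: 11.82
eef_pos: [540.6, 94.5, 217.8]
tcp_rot: [0.637, 3.073, -0.001]
contact_force: [0.6, -0.5, -1.7]
opening: 17.7
```

```bash
python3 st.py
```

```text
11.82 pos [540.58  94.5  217.81] psi 156.59 z [ 0.0035 -0.0016 -1.    ] F [ 0.56 -0.51 -1.74] T [-0.022 -0.127  0.031] op 17.67
```

Request:
move_arm(
  moves=[
    [0.05, 0.23, -0.1, 0.004, 0.003, 0.001, 0.1],
    [0, 0, -0.2, 0, 0, 0, 0.1],
    [0, 0, -0.1, 0, 0, 0, 0.1],
    [0, 0, 0, 0, 0, 0, 0.1],
  ],
)

```text
t: 12.15
eef_pos: [545.2, 109.5, 184.3]
tcp_rot: [-0.646, -3.071, -0.007]
contact_force: [-0.1, 0.1, -2.0]
opening: 18.0
```

```bash
python3 st.py
```

```text
12.15 pos [545.16 109.45 184.28] psi 156.23 z [-0.0022  0.005  -1.    ] F [-0.1   0.1  -1.97] T [ 0.025 -0.119 -0.036] op 18.0
```

Request:
move_arm(
  moves=[
    [0, 0.045, -0.1, 0, 0, 0.004, 0.1],
    [0, 0, 0, 0, 0, 0, 0.1],
    [0, 0, 0, 0, 0, 0, 0.1],
  ],
)

```text
t: 12.4
eef_pos: [545.3, 110.3, 175.6]
tcp_rot: [-0.64, -3.072, -0.005]
contact_force: [0.5, 0.2, -2.1]
opening: 18.2
```

```bash
python3 st.py;python3 look.py side 282 315 50 8 s6
```

```text
12.4 pos [545.32 110.34 175.6 ] psi 156.45 z [-0.0028  0.004  -1.    ] F [ 0.48  0.17 -2.06] T [ 0.019 -0.123 -0.02 ] op 18.16
```

View pics/s6.png

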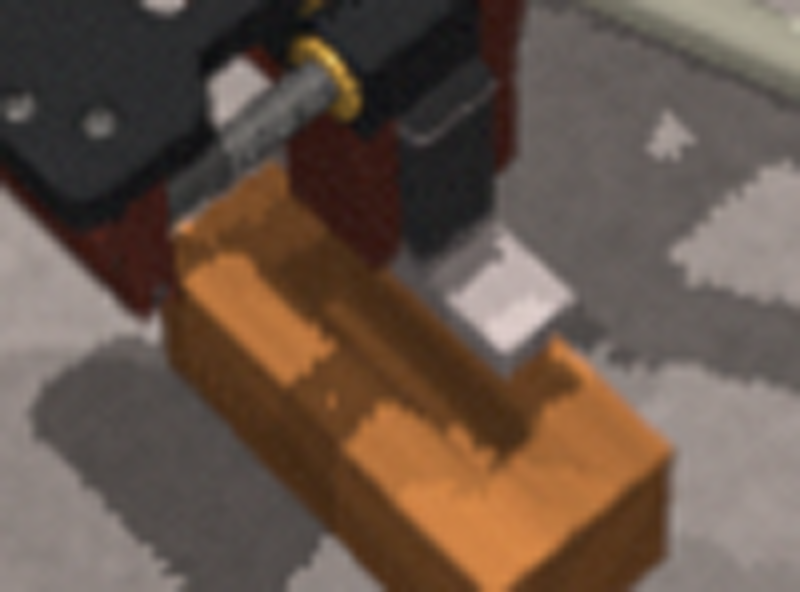

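Request:
move_arm(
  moves=[
    [0, 0.04, -0.08, 0.001, 0, 0.002, 0.1],
    [0, 0, -0.1, 0, 0, 0, 0.1],
    [0, 0.005, -0.1, 0, 0, 0, 0.1],
  ],
)

```text
t: 12.7
eef_pos: [546.6, 113.8, 155.0]
tcp_rot: [0.635, 3.075, 0.012]
contact_force: [0.8, 1.1, -0.9]
opening: 17.8
```

```bash
python3 st.py
```

```text
12.7 pos [546.6  113.82 155.01] psi 156.65 z [ 0.0028  0.0071 -1.    ] F [ 0.76  1.1  -0.88] T [ 0.054 -0.133  0.001] op 17.76
```

Request:
move_arm(
  moves=[
    [-0.018, -0.01, -0.08, 0, 0.002, 0, 0.1],
    [0, 0, -0.04, 0, 0, 0, 0.1],
  ],
)

```text
t: 12.87
eef_pos: [544.5, 113.1, 142.9]
tcp_rot: [-0.634, -3.072, -0.009]
contact_force: [0.2, -0.1, -1.5]
opening: 18.1
```

```bash
python3 st.py
```

```text
12.87 pos [544.47 113.14 142.86] psi 156.68 z [-0.0036  0.0069 -1.    ] F [ 0.25 -0.08 -1.46] T [ 0.032 -0.142  0.009] op 18.13
```

Request:
move_arm(
  moves=[
    [0, 0, -0.02, 0, 0, 0, 0.1],
  ],
)

```text
t: 12.95
eef_pos: [544.1, 113.1, 140.1]
tcp_rot: [-0.634, -3.071, -0.009]
contact_force: [0.5, 0.5, -1.8]
opening: 17.9
```

```bash
python3 st.py
```

```text
12.95 pos [544.08 113.1  140.08] psi 156.68 z [-0.005   0.0066 -1.    ] F [ 0.53  0.48 -1.84] T [ 0.054 -0.101 -0.001] op 17.94
```

Request:
move_arm(
  moves=[
    [0.01, 0, -0.008, 0, -0.001, 0, 0.1],
  ],
)

```text
t: 13.03
eef_pos: [544.6, 113.2, 139.9]
tcp_rot: [-0.634, -3.072, -0.009]
contact_force: [-5.6, -0.1, 10.4]
opening: 17.7
```

```bash
python3 st.py
```

```text
13.03 pos [544.64 113.18 139.95] psi 156.68 z [-0.0035  0.0067 -1.    ] F [-5.59 -0.06 10.43] T [-0.144  0.882 -0.062] op 17.75
```

Request:
move_arm(
  moves=[
    [0, 0, -0.006, 0, 0, 0, 0.1],
  ],
)

```text
t: 13.12
eef_pos: [544.7, 113.2, 139.9]
tcp_rot: [-0.634, -3.073, -0.009]
contact_force: [-0.8, -0.4, 0.7]
opening: 17.7
```

```bash
python3 st.py
```

```text
13.12 pos [544.74 113.23 139.95] psi 156.69 z [-0.0029  0.0067 -1.    ] F [-0.77 -0.39  0.72] T [-0.061  0.057  0.002] op 17.67
```

Request:
move_arm(
  moves=[
    [0, 0, 0, 0, 0, 0, 0.4],
    [0, 0, 0, 0, 0, 0, 0.6],
    [0, 0, 0, 0, 0, 0, 0.8],
    [0, 0, 0, 0, 0, 0, 0.8],
    [0, 0, 0, 0, 0, 0, 0.8],
  ],
)

```text
t: 13.53
eef_pos: [545.8, 113.4, 141.7]
tcp_rot: [-0.635, -3.077, -0.012]
contact_force: [0.6, -0.6, 0.7]
opening: 48.0
```

```bash
python3 st.py
```

```text
13.53 pos [545.85 113.38 141.68] psi 156.69 z [ 0.0012  0.0072 -1.    ] F [ 0.59 -0.64  0.74] T [-0.013 -0.096 -0.058] op 48.04
```

Lift clear, then swing off toward the start.

Request:
move_arm(
  moves=[
    [0, 0, 0.05, 0, 0, 0, 0.8],
    [0, 0, 0.2, 0, 0, 0, 0.8],
    [0, 0, 0.4, 0, 0, 0, 0.8],
    [0, 0, 0.4, 0, 0, 0, 0.8],
    [0, 0, 0.4, 0, 0, 0, 0.8],
    [-0.2, -0.4, 0, 0, 0, 0, 0.8],
    [-0.2, -0.4, 0, 0, 0, 0, 0.8],
    [-0.2, -0.4, 0, 0, 0, 0, 0.8],
    [-0.2, -0.4, 0, 0, 0, 0, 0.8],
    [-0.2, -0.4, 0, 0, 0, 0, 0.8],
  ],
)

```text
t: 14.37
eef_pos: [462.8, -46.4, 265.0]
tcp_rot: [0.617, 3.079, 0.012]
contact_force: [0.1, -0.3, -0.2]
opening: 70.3
```

Request:
move_arm(
  moves=[
    [-0.2, -0.4, 0, 0, 0, 0, 0.8],
    [-0.2, -0.4, 0, 0, 0, 0, 0.8],
    [-0.2, -0.4, 0, 0, 0, 0, 0.8],
    [-0.1, -0.4, 0, 0, 0, 0, 0.8],
    [0, -0.4, 0, 0, 0, 0, 0.8],
    [0, -0.4, 0, 0, 0, 0, 0.8],
    [0, -0.4, 0, 0, 0, 0, 0.8],
    [0, -0.3, 0, 0, 0, 0, 0.8],
    [0, 0, 0, 0, 0, 0, 0.8],
    [0, 0, 0, 0, 0, 0, 0.8],
  ],
)

```text
t: 15.2
eef_pos: [397.1, -310.7, 271.0]
tcp_rot: [0.627, 3.067, 0.004]
contact_force: [0.4, 0.1, -0.3]
opening: 70.2
```

```bash
python3 st.py; python3 - <<'E'
from h import *
cap('top','topE');cap('side','sideE')
E
sed -i 's/(545,112.9)/(545,112.9)/; s/{n}0.png/{n}E.png/' cal.py ovl.py; python3 cal.py; python3 ovl.py 531 -201 130
python3 - <<'E'
import cv2,numpy as np
r=lambda n:cv2.resize(cv2.imread(f'pics/{n}.png'),(390,390))
cv2.imwrite('pics/E1.png',np.hstack([r('ov_top'),r('ov_side')]));cv2.imwrite('pics/E2.png',np.hstack([r('ol_top'),r('ol_side')]))
a,b=[cv2.imread(f'pics/{n}.png') for n in('topE','sideE')]
for n in('top','side'):
    d=cv2.absdiff(cv2.imread(f'pics/{n}0.png'),cv2.imread(f'pics/{n}E.png')); print(n,d.mean())
E
```

```text
15.2 pos [ 397.08 -310.75  270.99] psi 156.9 z [ 1.160e-02  1.000e-04 -9.999e-01] F [ 0.39  0.07 -0.34] T [ 0.043 -0.099 -0.037] op 70.17
top 7.827708333333334
side 10.291305272108843
```

View pics/topE.png

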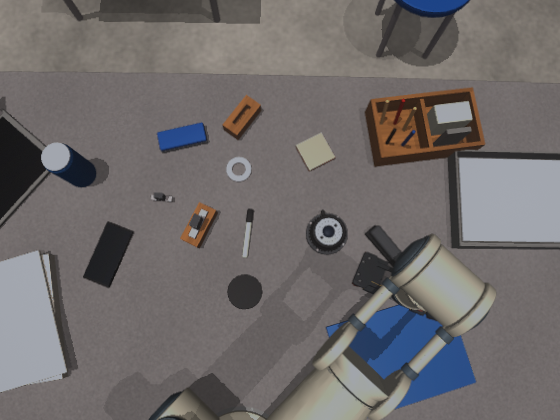

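View pics/sideE.png

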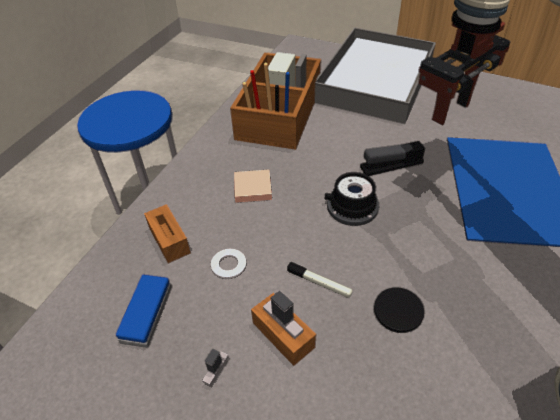

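View pics/E1.png

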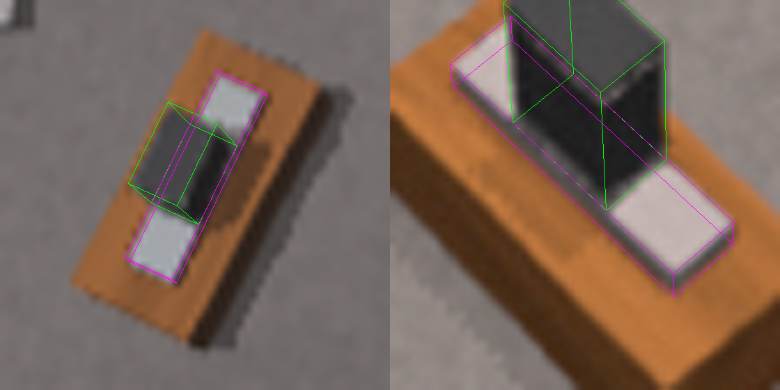

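View pics/E2.png

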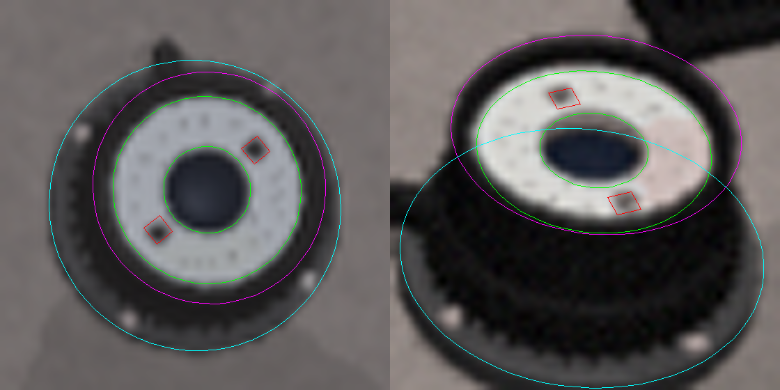

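```bash
python3 -c "
from plant import ctrl
print(ctrl.close_job())"
```

```text
the job is handed in; nothing more can be done
None
```

The ring is tight against its stop, the spanner is back in its stand, and the job is handed in at about 15 s of the 72 s allowed.

- **Engaging:** I took the larger spanner from the left-hand stand and lowered both pins into the ring's holes. There was one light edge contact of about 3.5 N each way, corrected by about 1 mm.
- **Tightening:** I turned the ring clockwise at a steady 0.2 N m of drag. At the stop the moment rose about 0.1 N m per degree, and I held it at 0.51–0.55 N m before backing off to zero and lifting out.
- **Last checks:** In both end pictures the holes lie near 130°, against 12–13° at the start. That is about 62° of turn (1.08 rad) and fits the stop. The spanner overlays its original place to about 1 mm, with its pins in the slot. Comparing the pictures by eye, the marker, spare ring, cap and stapler have not moved, though the arm partly hides the stapler in the top view.
- **Disagreements:** The two cameras differed by 1–3 mm on the lens position, and contact force settled it. One moment reading of 0.29 N m came about 9° before the stop; it dropped straight back, so I took it as noise. Seating the spanner gave a brief 10 N push on the stand.

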